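# Cam-clamp an easel foot and hold the clamp

## Task

Set the easel foot that has the square stub flat in the nest of the clamping jig, stub up and long side along the fence, and let go of it. Then swing the cam lever by its knob to its highest lift, where it stands square to the fence, so that the rubber pad squeezes the foot against the fence, and finish while still holding the knob there: the worn cam springs back if released, and I want to drive a screw. Leave the other feet, bottle, jar, tape and spatula where they are.

Things in the scene. Friction and masses are not known exactly. Their poses are not given: they have to be found in the camera images.
- foot_square: The easel foot to clamp: light wood slab 70 (its x) x 44 (its y) x 22 mm tall, with a square stub 24 x 24 mm, 45 mm tall, standing at the middle of its top (67 mm tall in all; about 0.1 kg). Origin: centre of its underside, z up. A half turn makes no difference.
- jig: Clamping jig on a grey board, screwed to the table: board 220 (x) x 225 (y) x 18 mm thick. Along its +y edge runs a wooden fence, 200 mm long, its top 38 mm above the table; the fence's inner face is at y = +85 mm of the jig. Origin: on the table under the board's middle (board from y = -110 to +115 mm), axes: x along the fence, y towards the fence, z up.
- nest (a point): Spot on the board's top (18 mm above the table) where the middle of the foot's underside lies when clamped; axes as the jig's. Nest open above: in x 80 mm between two end stops 12 mm tall; in y from the fence face (22 mm off in +y) to the pad (32 mm off in -y with the lever at 0, 28 mm at 0.3 rad). The pad pushes the foot home: set it down 3 to 4 mm in -y of this point.
- pivot (a point): Centre of the cam's upright pivot, at the lever's upper face, 58 mm above the table, 98 mm in -y of the nest point.
- cam (a joint): Cam lever angle, rad, anticlockwise from above. 0: along the jig's -x, parallel to the fence (starts at 0 to 0.3). 1.57: along the jig's -y, square to the fence, pointing away from it: highest lift; beyond (stop 2.1) lift falls. Jaw travel about 14 mm x sin(angle). A spring pulls it back to 0 (about 2 N at the knob at highest lift); it stays where left only below about 0.37 rad.
- knob: Round black upright knob on the lever's end, 24 mm across, from 58 to 108 mm above the table, its axis 120 mm from the pivot. Origin: centre of its underside. It spins freely on its axis. The lever is a steel flat bar 22 mm wide, 46 to 58 mm above the table, ending 15 mm past the knob's axis.
- pad: Rubber pad on the jaw, 48 (x) x 10 (y) x 22 mm, origin at its centre, 31 mm above the table. It moves in the jig's +y with the jaw and is sprung (2500 N/m): at highest lift it presses the foot with about 10 N.
- foot_round: Decoy: same slab (70 x 44 x 22 mm) with a thin round dowel, 18 mm across and 45 mm tall. Origin: centre of its underside, z up. Leave alone.
- foot_plain: Decoy: the bare slab, 70 x 44 x 22 mm, no stub. Origin: centre of its underside, z up. Leave alone.
- bottle: Bystander: yellow squeeze bottle, 54 mm across, 160 mm tall with its nozzle. Origin: centre of its underside.
- tape: Bystander: roll of paper tape lying flat, 90 mm across, 24 mm tall. Origin: centre of its underside.
- knife: Bystander: spatula about 200 mm long lying on the table along its own x.
- jar: Bystander: closed glass jar, 68 mm across, 85 mm tall. Origin: centre of its underside.
Mind the look-alikes: they are no part of the job. Leave any blue look-alike of the foot_square alone.

How it is judged:
On the way:
1. the square-stub foot lies flat in the nest, released, before the lever is thrown (x of foot_square in the frame of nest between -0.012 and 0.012 m and angle between foot_square's own z axis and vertical below 0.08 rad and angle between the x axis of foot_square and the x axis of jig, either way round below 0.14 rad and z of foot_square in the frame of nest between -0.004 and 0.004 m and y of foot_square in the frame of nest between -0.014 and 0.014 m and contact force between each of the arm, the fingers and foot_square below 0.05 N and value of joint cam below 0.8 rad), for 0.2 s.
At the end, for the whole second after the job is handed in: Square-stub foot flat in the nest (12 mm along the fence, 4 mm of home against it, square within 8 degrees), pad pressing it with over 4 N, lever within 6 degrees (0.11 rad) of highest lift at 1.57 rad, fingers holding the knob and off the foot, through the last second (x of foot_square in the frame of nest between -0.012 and 0.012 m and angle between foot_square's own z axis and vertical below 0.08 rad and angle between the x axis of foot_square and the x axis of jig, either way round below 0.14 rad and z of foot_square in the frame of nest between -0.004 and 0.004 m and y of foot_square in the frame of nest between -0.004 and 0.004 m and value of joint cam between 1.46 and 1.68 rad and contact force between pad and foot_square above 4 N and contact force between the fingers and knob above 0.3 N and contact force between the fingers and foot_square below 0.05 N and linear speed of foot_square below 0.02 m/s); the arm keeps its last pose, push and grip.
It fails at once if another foot or a bystander is moved by more than 30 mm or knocked over (distance of any of foot_round, foot_plain, bottle, tape, knife, jar from where it was at the start of the episode above 0.03 m or angle between any of foot_round, foot_plain, bottle, tape, knife, jar's own z axis and vertical above 0.5 rad).
It also fails if it takes over 54 s, if anything falls off the work surface, if the arm or the gripper's body presses on something with over 40 N, if the wrist force passes 120 N, or if a joint passes its speed limit or range.

## Robot

A 7-joint arm with a two-finger parallel gripper is mounted at the origin on the work surface. World frame = base frame: x ahead of the robot, y to its left, z up, the work surface at z = 0. Lengths are in m, angles in rad, forces in N, time in s.
With the tool pointing down it reaches from about 0.4 to 0.875 m from the base axis. Payload 4.4 kg.
Tool frame: the origin (TCP) lies on the centre line of the jaws, within the pads' length; the fingertips stand 25 mm ahead of it and the grasp point (between the pads) lies 6 mm ahead of it; z points along the fingers, y is the direction in which the jaws open and shut (so a half turn about z gives the same grasp; the last joint's range is limited). The gripper opens to 85 mm and grips with 20 to 120 N. Pads are 22 mm wide; open, the fingers measure 114 mm over their backs; the gripper's body (76 mm by 85 mm) begins 54 mm behind the grasp point. The pads swing forward as they close: fully open they stand 13 mm farther back than shut.
Start: joints at [1.183, 0.628, 0.038, 1.517, -0.027, 0.996, -0.02], TCP at [0.206, -0.617, 0.229] pointing down, gripper open.
Joint ranges: [-3.06, 3.06], [-0.37, 2.12], [-1.25, 1.32], [0.18, 2.47], [-1.1, 4.24], [0.23, 1.98], [-2.94, 2.94]. Speed limits (rad/s): [2.57, 2.57, 3.14, 3.14, 3.14, 3.14, 3.14].

## Interface

Orientations are given as a unit quaternion [x, y, z, w].
In Python, from bench import r gives the robot as it stands.
- The arm moves only by the tool play_rows, never from a script. Its argument "rows" is a list of rows, each a list of 3 entries, a list of its own where there are three numbers: the opening, from -1 (shut) to 1 (fully open), so that 0 is half open, then the shift along the tool's x, y, z in mm, then the turn, a rotation vector about the tool's x, y, z in degrees. In form: [[hand, [tx, ty, tz], [ax, ay, az]], ...]. A call has 1 to 12 rows; each row shifts and turns the commanded pose from where the row before left it, along the tool's axes as they then stand; what a row does not reach is not made up. A row lasts 1/12 s, in which the tool goes at most 41.7 mm and 7.16 degrees, less where a joint would pass 70% of its speed; a pose out of reach is approached as far as the arm can. A call with a gripper value outside its range is refused whole. The fingers move at their own pace and stop on an object; "squeeze" is the grip in N (left out, the last holds). Time passes only in rows, so rows that do not move let the fingers close. It gives the time, the measured TCP pose, the force and the opening at its end, in the units of the state.
- r.state(): the state, without advancing time (a new reading comes with each control period).
- r.read_camera(name): name is "scene" or "top"; returns a dict with "img" (400x640x3 uint8, blue, green, red), "z_map" (400x640 float32, m along the optical axis (not along the pixel's ray), 0 where there is no reading), "camera_matrix" (3x3 intrinsics, pixels), "dist" ([k1, k2, p1, p2, k3] as OpenCV has them; the pictures are not rectified), "extrinsics" (4x4, takes a point from camera to world coordinates). Camera axes: x right, y down, z forward; pixel columns grow to the right and rows downward; lengths in m; the calibration is good to about 2 mm. A picture is of the moment at which its call begins.
- r.close_job(): hands the job in, once; it reports no verdict.
The state is a dict: "time_s": time; "joint_pos": joint angles; "joint_vel": joint speeds; "tau": joint torques, N m; "tcp_pos": TCP position; "orientation": TCP orientation; "ft_force": force on the tool from outside, world axes, zero at the start; "wrist_torque": the same for the moment, N m; "opening": finger opening in m.
Only numpy, scipy, OpenCV 4.12 (cv2) and the standard library are available. Lean on these libraries where they do the work, as an engineer would, in place of code of your own. Each camera call takes 0.05 s, during which the arm holds its last target. There are 200 camera calls.

## Working session

There is one attempt and no reset: what is moved stays moved. The work goes in short steps, Python scripts to look and compute and a tool call to move; the robot and the scene stay as the last step left them, time stands still between calls to the robot, and variables do not carry over. Pictures are saved under pics/ and viewed, about 8 in all and at most 12, crops included, and the job is handed in when it is done.

Besides the shell and the picture viewer there is one more tool, called after ">>>" as a command line: name --argument value ..., lists and objects as JSON in quotes. play_rows: Moves the arm, as the interface text tells. Its arguments: {"type":"object","properties":{"rows":{"type":"array","items":{"type":"array"}},"squeeze":{"type":"number"}},"required":["rows"]}

```bash
mkdir -p pics
cat > look.py <<'E'
import numpy as np, cv2
from bench import r
def snap(n,tag):
    c=r.read_camera(n); cv2.imwrite(f'pics/{tag}.png',c['img']); np.savez(f'pics/{tag}.npz',**c); return c
def world(c):
    h,w=c['z_map'].shape; u,v=np.meshgrid(np.arange(w),np.arange(h))
    p=cv2.undistortPoints(np.stack([u,v],-1).reshape(-1,1,2).astype(np.float64),c['camera_matrix'],c['dist']).reshape(h,w,2)
    z=c['z_map'][...,None]; P=np.concatenate([p*z,z],-1)
    E=c['extrinsics']; return P@E[:3,:3].T+E[:3,3]
def ray(c,px,zp):
    p=cv2.undistortPoints(np.array(px,float).reshape(-1,1,2),c['camera_matrix'],c['dist']).reshape(-1,2)
    d=np.c_[p,np.ones(len(p))]@c['extrinsics'][:3,:3].T; o=c['extrinsics'][:3,3]
    return o+d*((zp-o[2])/d[:,2])[:,None]
E
python3 - <<'E'
from look import *
for n in('scene','top'):
    c=snap(n,n+'0'); print(n,c['camera_matrix'].tolist(),c['extrinsics'].round(3).tolist())
print(r.state())
E
```

```text
scene [[460.95373742664475, 0.0, 319.5908555682494], [0.0, 460.95373742664475, 196.12358333697233], [0.0, 0.0, 1.0]] [[0.316, 0.771, -0.553, 1.183], [0.949, -0.265, 0.173, -0.197], [-0.013, -0.579, -0.815, 1.062], [0.0, 0.0, 0.0, 1.0]]
top [[462.24586134163803, 0.0, 319.55682115301147], [0.0, 462.24586134163803, 203.3648769699078], [0.0, 0.0, 1.0]] [[-0.019, -0.985, 0.169, 0.279], [-1.0, 0.017, -0.019, 0.016], [0.016, -0.169, -0.985, 1.55], [0.0, 0.0, 0.0, 1.0]]
{'time_s': 0.1, 'joint_pos': array([ 1.18323321,  0.6292353 ,  0.03842664,  1.51827863, -0.02701802,
        0.99630531, -0.019968  ]), 'joint_vel': array([-0.00022133, -0.00361677,  0.00091412, -0.00324634,  0.00070282,
       -0.00077529,  0.00027369]), 'tau': array([ 2.77262530e-03, -5.64538407e+01,  1.23061717e+00, -1.93974119e+01,
        1.13212253e-02,  5.48226977e-03, -1.55745880e-05]), 'tcp_pos': array([ 0.2054194 , -0.61608598,  0.2283892 ]), 'orientation': array([ 9.87083159e-01,  1.60206451e-01, -1.32379922e-04, -8.44516705e-04]), 'ft_force': array([-0.27287446,  0.22510845, -0.60913826]), 'wrist_torque': array([0.02496239, 0.01533362, 0.02823884]), 'opening': 0.0853887100428381}
```

View pics/top0.png

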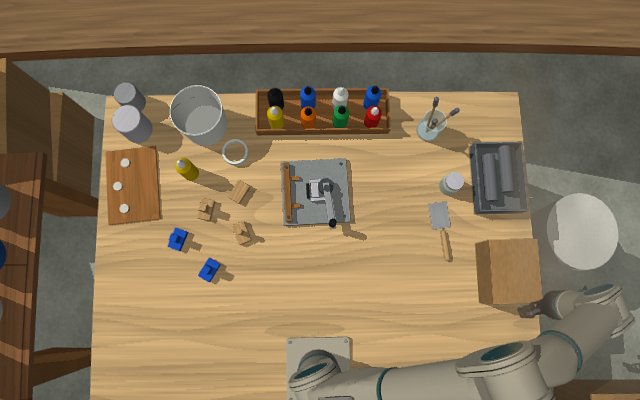

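View pics/scene0.png

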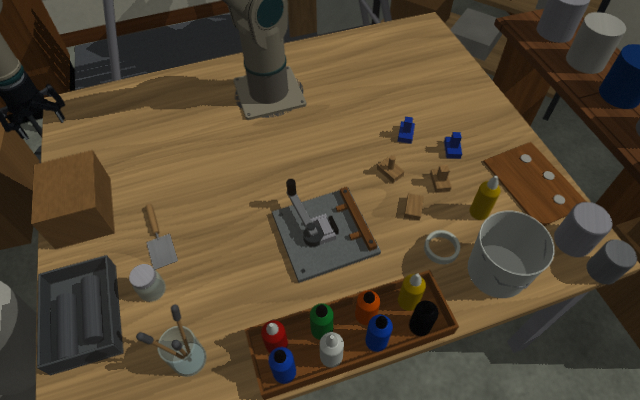

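The top view shows the jig at about (316,192), with its fence on the left (+y world) and the knob at (332,222). There are two wooden stub feet at (206,209) and (243,234), and a plain one at (241,192). I'll enlarge both stub feet and print the heights.

Run:
```python
from look import *
t=dict(np.load('pics/top0.npz')); s=dict(np.load('pics/scene0.npz'))
a=cv2.resize(t['img'][175:255,190:270],(400,400),interpolation=cv2.INTER_CUBIC)
b=cv2.resize(s['img'][145:225,375:455],(400,400),interpolation=cv2.INTER_CUBIC)
e=cv2.resize(t['img'][150:235,270:370],(470,400),interpolation=cv2.INTER_CUBIC)[:200*2]
cv2.imwrite('pics/crop0.png',np.vstack([np.hstack([a,b])]))
cv2.imwrite('pics/crop1.png',e)
for n,c,(x0,y0,x1,y1) in (('top',t,(195,180,262,250)),('scene',s,(375,150,455,220)),('topjig',t,(278,155,355,230)),('scenejig',s,(270,175,380,280))):
    W=world(c); m=np.zeros(W.shape[:2],np.uint8); m[y0:y1,x0:x1]=1
    for lo,hi in ((.01,.028),(.03,.045),(.05,.075),(.085,.12)):
        k=((W[...,2]>lo)&(W[...,2]<hi)&(m>0)).astype(np.uint8)
        nn,l,st,ce=cv2.connectedComponentsWithStats(k)
        for i in range(1,nn):
            if st[i,4]>5: 
                P=W[l==i]; print(n,lo,st[i].tolist(),P.mean(0).round(4),P.min(0).round(3),P.max(0).round(3))
```

```text
top 0.01 [228, 180, 22, 24, 275] [0.5861 0.2595 0.0214] [0.547 0.224 0.01 ] [0.626 0.295 0.028]
top 0.01 [197, 198, 18, 23, 201] [0.5258 0.3667 0.0214] [0.491 0.342 0.01 ] [0.566 0.399 0.028]
top 0.01 [231, 221, 20, 24, 240] [0.4453 0.2495 0.0212] [0.409 0.22  0.01 ] [0.485 0.283 0.028]
top 0.03 [206, 208, 4, 5, 8] [0.5216 0.3601 0.0349] [0.515 0.356 0.031] [0.528 0.365 0.04 ]
top 0.05 [198, 203, 10, 9, 64] [0.5273 0.3688 0.0657] [0.515 0.357 0.051] [0.54  0.385 0.074]
top 0.05 [236, 229, 6, 6, 28] [0.4461 0.2508 0.0658] [0.438 0.243 0.051] [0.454 0.26  0.072]
scene 0.01 [445, 150, 10, 7, 63] [0.4517 0.441  0.0189] [0.431 0.43  0.01 ] [0.461 0.456 0.026]
scene 0.01 [377, 158, 27, 24, 298] [0.4549 0.2458 0.0206] [0.412 0.217 0.011] [0.489 0.28  0.028]
scene 0.01 [431, 169, 20, 22, 235] [0.5394 0.3616 0.0208] [0.493 0.341 0.01 ] [0.569 0.39  0.028]
scene 0.01 [404, 194, 20, 26, 378] [0.5919 0.2563 0.021 ] [0.546 0.222 0.01 ] [0.63  0.292 0.027]
scene 0.03 [388, 163, 7, 6, 20] [0.4534 0.2453 0.0372] [0.441 0.24  0.031] [0.46  0.257 0.043]
scene 0.03 [437, 172, 11, 8, 41] [0.5368 0.365  
[... 1797 characters left out ...]
30, 6, 10, 10] [0.6365 0.1144 0.0179] [0.622 0.113 0.015] [0.652 0.116 0.02 ]
scenejig 0.03 [340, 187, 37, 63, 603] [0.5874 0.0926 0.037 ] [0.481 0.067 0.03 ] [0.683 0.109 0.044]
scenejig 0.03 [336, 207, 6, 4, 10] [0.5383 0.0563 0.0323] [0.534 0.051 0.03 ] [0.543 0.064 0.034]
scenejig 0.03 [303, 214, 36, 32, 562] [ 0.5946 -0.01    0.0406] [ 0.549 -0.061  0.03 ] [0.626 0.031 0.045]
scenejig 0.03 [351, 234, 4, 5, 9] [0.6327 0.0627 0.032 ] [0.626 0.057 0.03 ] [0.639 0.067 0.036]
scenejig 0.05 [286, 190, 32, 46, 417] [ 0.5395 -0.0442  0.0585] [ 0.456 -0.064  0.05 ] [ 0.607 -0.024  0.075]
scenejig 0.085 [286, 179, 10, 12, 92] [ 0.4724 -0.0533  0.102 ] [ 0.457 -0.064  0.085] [ 0.483 -0.041  0.112]
```

View pics/crop0.png

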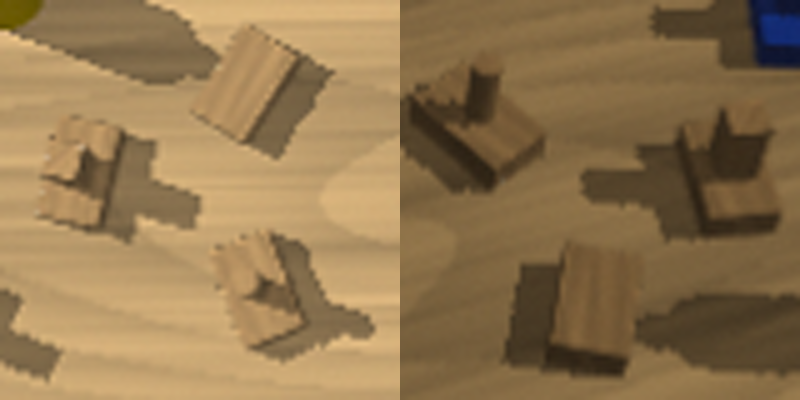

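View pics/crop1.png

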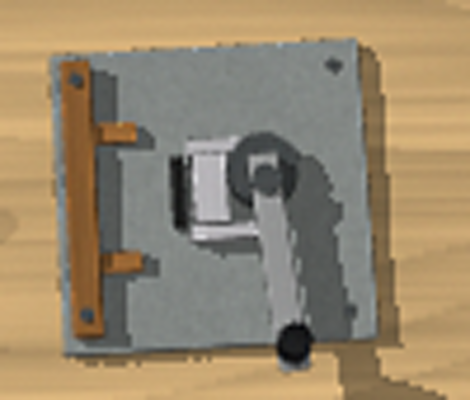

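The crops show that the square-stub foot is the one at top (206,209), about world (0.527, 0.368). The other stub foot has a thin dowel. The jig's axes run nearly along the world axes. Next I'll fit poses and check obstacle heights.

```bash
cat >> look.py <<'E'
def rect(P):
    (c,(a,b),t)=cv2.minAreaRect((P[:,:2]*1000).astype(np.float32))
    if b>a: a,b,t=b,a,t+90
    return np.round(c,1).tolist(),round(a,1),round(b,1),round((t+90)%180-90,1)
E
python3 - <<'E'
from look import *
from scipy.ndimage import median_filter
for n in('top','scene'):
    c=dict(np.load(f'pics/{n}0.npz')); W=world(c); X,Y,Z=np.moveaxis(W,-1,0)
    def sel(x0,x1,y0,y1,z0,z1): return W[(X>x0)&(X<x1)&(Y>y0)&(Y<y1)&(Z>z0)&(Z<z1)]
    print(n,'table z',np.median(sel(.3,.4,-.2,.2,-.02,.02)[:,2]))
    print(' slab',rect(sel(.48,.58,.33,.41,.015,.03)),'stub',rect(sel(.5,.56,.34,.40,.06,.075)))
    print(' board',rect(sel(.45,.72,-.14,.14,.013,.023)),'fence',rect(sel(.45,.72,.08,.12,.034,.042)))
    print(' knob',rect(sel(.43,.5,-.08,-.02,.1,.116)),'lever bar',rect(sel(.48,.57,-.07,-.02,.053,.062)))
    s=sel(.2,.5,-.6,-.3,.05,.5); print(' box',s.min(0).round(3),s.max(0).round(3))
    m=(Z>.03)&(Z<.25)&(X>.3)&(X<.8)&(Y>.15)&(Y<.5)
    k,l,st,ce=cv2.connectedComponentsWithStats(m.astype(np.uint8))
    for i in range(1,k):
        if st[i,4]>20: print(' ob',W[l==i].min(0).round(2),W[l==i].max(0).round(2))
E
```

```text
top table z -0.00013994941985540077
 slab ([528.6, 369.1], 70.6, 46.0, -12.9) stub ([528.0, 370.2], 25.4, 23.1, 78.3)
 board ([584.1, 2.8], 225.0, 221.4, -87.6) fence ([579.1, 95.7], 198.9, 23.7, 1.5)
 knob ([465.6, -50.8], 21.9, 19.8, -88.9) lever bar ([526.8, -42.4], 86.6, 22.0, 7.7)
 box [ 0.2  -0.6   0.05] [ 0.5   -0.533  0.5  ]
 ob [0.75 0.3  0.03] [0.8  0.46 0.16]
 ob [0.79 0.15 0.03] [0.8  0.2  0.06]
 ob [0.63 0.4  0.03] [0.68 0.45 0.17]
 ob [0.51 0.36 0.03] [0.55 0.38 0.08]
 ob [0.44 0.24 0.04] [0.45 0.26 0.07]
 ob [0.41 0.45 0.03] [0.44 0.48 0.07]
 ob [0.31 0.34 0.03] [0.34 0.37 0.07]
scene table z -0.0002863568307917008
 slab ([530.6, 369.3], 72.4, 43.5, -12.3) stub ([529.6, 370.2], 25.3, 24.1, -11.5)
 board ([585.7, 1.0], 225.8, 223.2, -87.6) fence ([581.6, 94.5], 200.7, 23.0, 2.3)
 knob ([468.7, -52.7], 23.4, 21.4, -29.8) lever bar ([525.2, -45.0], 91.9, 22.2, 7.3)
 box [ 0.2  -0.6   0.05] [ 0.5   -0.536  0.499]
 ob [0.31 0.34 0.03] [0.34 0.37 0.07]
 ob [0.42 0.45 0.03] [0.45 0.48 0.07]
 ob [0.44 0.24 0.03] [0.46 0.26 0.07]
 ob [0.52 0.36 0.03] [0.55 0.38 0.07]
 ob [0.63 0.4  0.03] [0.69 0.45 0.16]
 ob [0.74 0.3  0.03] [0.8  0.46 0.16]
 ob [0.79 0.17 0.03] [0.8  0.2  0.05]
```

```bash
cat > go.py <<'E'
import sys, numpy as np
from bench import r
from scipy.spatial.transform import Rotation as R
# usage: go.py x y z(mm) yaw(deg of tool y): shift along present tool axes, turn rotvec, also shift after the turn
x,y,z,yaw=map(float,sys.argv[1:5]); s=r.state()
q=R.from_quat(s['orientation']); t=np.radians(yaw)
ty=np.array([np.cos(t),np.sin(t),0]); tz=np.array([0,0,-1.]); G=R.from_matrix(np.c_[np.cross(ty,tz),ty,tz])
d=np.array([x,y,z])-s['tcp_pos']*1000
print('t',s['time_s'],'tcp',(s['tcp_pos']*1e3).round(1),'F',s['ft_force'].round(1),'open',round(s['opening']*1e3,1))
print('shift',q.inv().apply(d).round(1),'turn',(q.inv()*G).as_rotvec(degrees=True).round(2),'after',G.inv().apply(d).round(1))
E
python3 go.py 600 -100 330 -71.6
```

```text
t 0.1 tcp [ 205.4 -616.1  228.4] F [-0.3  0.2 -0.6] open 85.4
shift [ 537.6 -365.  -101. ] turn [-0.1  -0.    0.04] after [ 537.3 -365.2 -101.6]
```

>>> play_rows --rows '[[0,[0,0,-35],[0,0,0]],[0,[0,0,-35],[0,0,0]],[0,[0,0,-35],[0,0,0]],[0,[30,-20,0],[0,0,0]],[0,[30,-20,0],[0,0,0]],[0,[30,-20,0],[0,0,0]],[0,[30,-20,0],[0,0,0]],[0,[30,-20,0],[0,0,0]],[0,[30,-20,0],[0,0,0]],[0,[30,-20,0],[0,0,0]],[0,[30,-20,0],[0,0,0]],[0,[30,-20,0],[0,0,0]]]'

```text
time_s: 1.1
tcp_pos: [0.4054, -0.3588, 0.334]
orientation: [0.987, 0.16, -0.0, -0.0]
ft_force: [-0.5, 0.1, -0.1]
opening: 0.0428
```

>>> play_rows --rows '[[0,[30,-20,0],[0,0,-7]],[0,[30,-20,0],[0,0,-7]],[0,[30,-20,0],[0,0,-7]],[0,[30,-20,0],[0,0,-7]],[0,[30,-20,0],[0,0,-7]],[0,[0,0,0],[0,0,-7]],[0,[0,0,0],[0,0,-7]],[0,[0,0,0],[0,0,-7]],[0,[0,0,0],[0,0,0]]]'

```text
time_s: 1.85
tcp_pos: [0.4765, -0.1978, 0.3339]
orientation: [0.795, 0.606, -0.0, -0.0]
ft_force: [0.5, 0.2, -1.0]
opening: 0.0427
```

```bash
python3 go.py 529 369.5 200 -12.3
```

```text
t 1.85 tcp [ 476.5 -197.8  333.9] F [ 0.5  0.2 -1. ] open 42.7
shift [560.9 -99.5 134.1] turn [-0.04 -0.01 -3.06] after [565.4 -69.5 133.9]
```

>>> play_rows --rows '[[0,[37.4,-6.6,0],[0,0,0]],[0,[37.4,-6.6,0],[0,0,0]],[0,[37.4,-6.6,0],[0,0,0]],[0,[37.4,-6.6,0],[0,0,0]],[0,[37.4,-6.6,0],[0,0,0]],[0,[37.4,-6.6,0],[0,0,0]],[0,[37.4,-6.6,0],[0,0,0]],[0,[37.4,-6.6,0],[0,0,0]],[0,[37.4,-6.6,0],[0,0,0]],[0,[37.4,-6.6,0],[0,0,0]],[0,[37.4,-6.6,20],[0,0,0]],[0,[37.4,-6.6,20],[0,0,0]]]'

```text
time_s: 2.85
tcp_pos: [0.5213, 0.2553, 0.2957]
orientation: [0.798, 0.603, 0.001, 0.0]
ft_force: [-0.1, -0.5, -0.3]
opening: 0.0423
```

>>> play_rows --rows '[[0,[37.4,-6.6,20],[0,0,0]],[0,[37.4,-6.6,20],[0,0,0]],[0,[37.4,-6.6,20],[0,0,0]],[0,[0,0,30],[0,0,-3]],[0,[0,0,20],[0,0,0]],[0,[0,0,0],[0,0,0]]]'

```text
time_s: 3.35
tcp_pos: [0.5285, 0.3615, 0.1817]
orientation: [0.781, 0.625, -0.005, 0.0]
ft_force: [-0.9, -0.4, -0.5]
opening: 0.0428
```

```bash
python3 go.py 529 369.5 51 -12.3
python3 - <<'E'
from look import *
c=snap('scene','s1'); t=snap('top','t1')
a=cv2.resize(c['img'][90:250,360:520],(400,400),interpolation=cv2.INTER_CUBIC)
b=cv2.resize(t['img'][130:290,140:300],(400,400),interpolation=cv2.INTER_CUBIC)
cv2.imwrite('pics/m1.png',np.hstack([a,b]))
E
```

```text
t 3.35 tcp [528.5 361.5 181.7] F [-0.9 -0.4 -0.5] open 42.8
shift [  8.9  -0.5 130.6] turn [-0.36  0.45 -0.37] after [  7.9  -1.3 130.7]
```

View pics/m1.png

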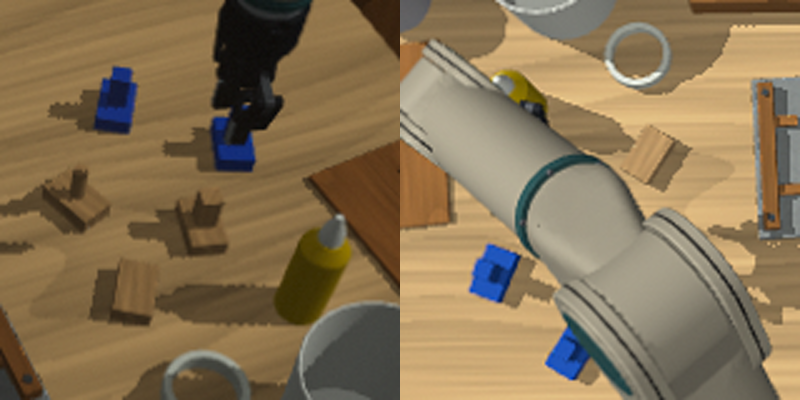

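The fingers are above the foot: the parallax check puts the tip ray on the blue foot at (235,140), as predicted, and the square-stub foot is at (205,225) in the left crop. I'll descend now.

>>> play_rows --rows '[[0,[4,0,25],[0,0,0]],[0,[4,-0.5,25],[0,0,0]],[0,[0,0,25],[0,0,0]],[0,[0,0,0],[0,0,0]],[0,[0,0,0],[0,0,0]]]'

```text
time_s: 3.87
tcp_pos: [0.5332, 0.3708, 0.1131]
orientation: [0.781, 0.625, 0.0, 0.0]
ft_force: [-0.8, 0.2, 0.7]
opening: 0.0432
```

```bash
python3 go.py 529 369.5 51 -12.3
```

```text
t 3.8667 tcp [533.2 370.8 113.1] F [-0.8  0.2  0.7] open 43.2
shift [-2.2 -3.8 62.1] turn [ 0.03  0.01 -0.38] after [-2.2 -3.8 62.1]
```

>>> play_rows --rows '[[0,[-2,-4,0],[0,0,0]],[0,[0,0,15],[0,0,0]],[0,[0,0,15],[0,0,0]],[0,[0,0,15],[0,0,0]],[0,[0,0,15],[0,0,0]],[0,[0,0,2],[0,0,0]],[0,[0,0,0],[0,0,0]],[0,[0,0,0],[0,0,0]]]'

```text
time_s: 4.53
tcp_pos: [0.5292, 0.371, 0.0521]
orientation: [0.78, 0.625, 0.001, 0.0]
ft_force: [0.9, -0.3, 0.3]
opening: 0.0427
```

```bash
python3 go.py 529 369.5 51 -12.3
python3 - <<'E'
from look import *
c=snap('scene','s2')
cv2.imwrite('pics/m2.png',cv2.resize(c['img'][110:240,360:500],(560,520),interpolation=cv2.INTER_CUBIC))
E
```

```text
t 4.5333 tcp [529.2 371.   52.1] F [ 0.9 -0.3  0.3] open 42.7
shift [-1.5  0.1  1.1] turn [ 0.11 -0.13 -0.29] after [-1.5  0.1  1.1]
```

View pics/m2.png

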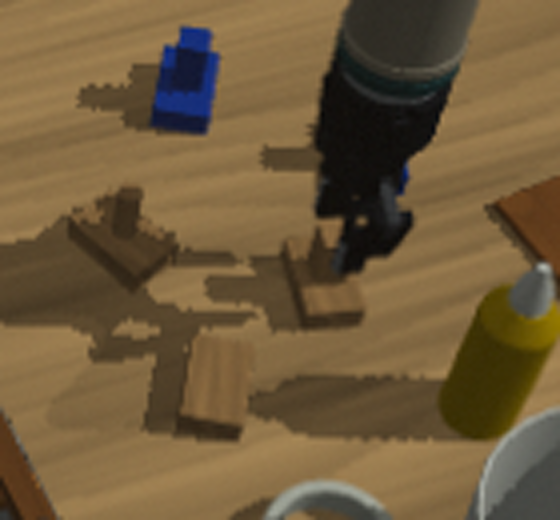

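The near finger at about (350,255) looks offset towards +y of the stub at (315,250). I'll check this with depth before gripping.

Run:
```python
from look import *
c=dict(np.load('pics/s2.npz')); W=world(c); g=c['img'].max(-1)
X,Y,Z=np.moveaxis(W,-1,0)
b=(X>.45)&(X<.65)&(Y>.3)&(Y<.45)
from scipy.spatial.transform import Rotation as R
s=r.state(); q=R.from_quat(s['orientation'])
for z0,z1 in((.024,.035),(.035,.045),(.045,.055),(.055,.07),(.07,.09)):
    m=b&(Z>z0)&(Z<z1)&(g<60); P=W[m]
    if len(P):
        L=q.inv().apply(P-s['tcp_pos'])*1e3; print('dark',z0,len(P),L.min(0).round(0),L.max(0).round(0),np.median(L,0).round(0))
m=b&(Z>.05)&(Z<.07)&(g>=70); L=q.inv().apply(W[m]-s['tcp_pos'])*1e3; print('stub',len(L),L.min(0).round(0),L.max(0).round(0),c['img'][m].mean(0))
m=b&(Z>.017)&(Z<.026); print('slab',rect(W[m]))
```

```text
dark 0.024 7 [-12. -10.  18.] [ 6. 14. 25.] [-11.   4.  22.]
dark 0.035 11 [-13.  -8.   7.] [ 0. 12. 17.] [-11.   5.  14.]
dark 0.045 11 [-12.  -7.  -2.] [-4. 25.  7.] [-10.   0.   1.]
dark 0.055 33 [-12. -25. -18.] [ 9. 34. -3.] [ -4.  -6. -12.]
dark 0.07 52 [-11. -29. -38.] [  4.  37. -18.] [ -6.  23. -27.]
stub 44 [-13. -23. -17.] [ 58. 104.  -2.] [ 50.09090909  82.90909091 107.70454545]
slab ([573.6, 368.9], 160.4, 48.9, 11.4)
```

In the tool frame the stub's near face is at x = -12 and it spans y = -10..14, so it is centred between the fingers. I'll grip it and lift.

>>> play_rows --rows '[[-1,[0,0,0],[0,0,0]],[-1,[0,0,0],[0,0,0]],[-1,[0,0,0],[0,0,0]],[-1,[0,0,0],[0,0,0]],[-1,[0,0,0],[0,0,0]],[-1,[0,0,0],[0,0,0]],[-1,[0,0,-15],[0,0,0]],[-1,[0,0,-20],[0,0,0]],[-1,[0,0,-30],[0,0,0]],[-1,[0,0,-30],[0,0,0]]]' --squeeze 40

```text
time_s: 5.42
tcp_pos: [0.5273, 0.3696, 0.1452]
orientation: [0.78, 0.626, -0.001, -0.0]
ft_force: [0.1, 0.4, -0.9]
opening: 0.0228
```

```bash
python3 go.py 582.7 59 150 2.2
```

```text
t 5.4167 tcp [527.3 369.6 145.2] F [ 0.1  0.4 -0.9] open 22.8
shift [-291.1  121.5   -4.4] turn [ -0.12   0.1  -14.75] after [-312.4   43.4   -4.8]
```

>>> play_rows --rows '[[-1,[-36.4,15.2,-10],[0,0,0]],[-1,[-36.4,15.2,-10],[0,0,0]],[-1,[-36.4,15.2,0],[0,0,0]],[-1,[-36.4,15.2,0],[0,0,0]],[-1,[-36.4,15.2,0],[0,0,0]],[-1,[-36.4,15.2,0],[0,0,0]],[-1,[-36.4,15.2,0],[0,0,0]],[-1,[-36.4,15.2,0],[0,0,0]],[-1,[0,0,0],[0,0,-7]],[-1,[0,0,0],[0,0,-7]],[-1,[0,0,0],[0,0,-0.7]],[-1,[0,0,0],[0,0,0]]]'

```text
time_s: 6.42
tcp_pos: [0.5833, 0.0597, 0.1651]
orientation: [0.695, 0.719, 0.0, -0.0]
ft_force: [-0.7, 0.4, -1.1]
opening: 0.0228
```

```bash
python3 go.py 582.7 60.5 100 2.2
python3 - <<'E'
from look import *
s=r.state()['tcp_pos']
for n in('scene','top'):
    c=snap(n,n+'3'); W=world(c); X,Y,Z=np.moveaxis(W,-1,0)
    for a,b in((-.035,-.022),):
        m=(abs(X-s[0])<.06)&(abs(Y-s[1])<.06)&(Z>s[2]-.042)&(Z<s[2]-.02)
        P=W[m]; print(n,len(P),rect(P) if len(P)>5 else '')
c=dict(np.load('pics/scene3.npz'))
cv2.imwrite('pics/m3.png',cv2.resize(c['img'][110:270,250:410],(560,560),interpolation=cv2.INTER_CUBIC))
E
```

```text
t 6.4167 tcp [583.3  59.7 165.1] F [-0.7  0.4 -1.1] open 22.8
shift [ 0.8 -0.6 65.1] turn [-0.02 -0.04 -0.21] after [ 0.9 -0.6 65.1]
scene 333 ([585.0, 58.4], 72.1, 44.1, 1.9)
top 18 ([563.1, 76.1], 27.6, 9.3, -0.9)
```

View pics/m3.png

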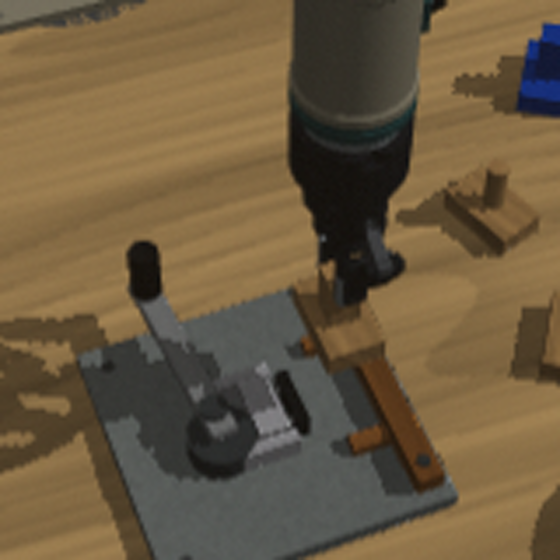

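The foot is held level at about (584, 59), yaw 2°, with the jig nest just below it between the stops (310,345) and (365,440). I'll lower it.

>>> play_rows --rows '[[-1,[0,-1,20],[0,0,0]],[-1,[0,0,20],[0,0,0]],[-1,[0,0,20],[0,0,0]],[-1,[0,0,15],[0,0,0]],[-1,[0,0,10],[0,0,0]],[-1,[0,0,4],[0,0,0]],[-1,[0,0,3],[0,0,0]],[-1,[0,0,0],[0,0,0]],[-1,[0,0,0],[0,0,0]]]'

```text
time_s: 7.27
tcp_pos: [0.5832, 0.0598, 0.0739]
orientation: [0.694, 0.72, 0.001, 0.0]
ft_force: [-0.1, -0.4, -1.3]
opening: 0.023
```

```bash
python3 go.py 582.7 60.5 70 2.2
```

```text
t 7.2667 tcp [583.2  59.8  73.9] F [-0.1 -0.4 -1.3] open 23.0
shift [ 0.7 -0.5  3.9] turn [ 0.08 -0.01 -0.07] after [ 0.7 -0.4  3.9]
```

>>> play_rows --rows '[[-1,[0,0,1.5],[0,0,0]],[-1,[0,0,1],[0,0,0]],[-1,[0,0,1],[0,0,0]],[-1,[0,0,0],[0,0,0]],[-1,[0,0,0],[0,0,0]]]'

```text
time_s: 7.68
tcp_pos: [0.5826, 0.0594, 0.0698]
orientation: [0.694, 0.72, 0.0, 0.0]
ft_force: [0.4, -0.9, -1.3]
opening: 0.0227
```

```bash
python3 go.py 582.7 60.5 70 2.2
```

```text
t 7.6833 tcp [582.6  59.4  69.8] F [ 0.4 -0.9 -1.3] open 22.7
shift [ 1.1  0.1 -0.2] turn [ 0.01  0.   -0.07] after [ 1.1  0.1 -0.2]
```

>>> play_rows --rows '[[-1,[0,0,1],[0,0,0]],[-1,[0,0,0.5],[0,0,0]],[-1,[0,0,0],[0,0,0]]]'

```text
time_s: 7.93
tcp_pos: [0.5829, 0.0594, 0.0695]
orientation: [0.694, 0.72, 0.0, 0.001]
ft_force: [-2.4, -0.5, 9.6]
opening: 0.0226
```

Contact at +9.6 N, so the foot is seated. I'll open to about 45 mm, rise and look.

>>> play_rows --rows '[[0,[0,0,0],[0,0,0]],[0,[0,0,0],[0,0,0]],[0,[0,0,0],[0,0,0]],[0,[0,0,0],[0,0,0]],[0,[0,0,-15],[0,0,0]],[0,[0,0,-25],[0,0,0]],[0,[0,0,-30],[0,0,0]],[0,[0,0,-30],[0,0,0]],[0,[0,0,0],[0,0,0]],[0,[0,0,0],[0,0,0]]]'

```text
time_s: 8.77
tcp_pos: [0.5838, 0.0597, 0.1698]
orientation: [0.694, 0.72, 0.001, 0.001]
ft_force: [0.2, 0.3, -0.3]
opening: 0.0426
```

```bash
python3 go.py 467 -51.7 160 2.2
python3 - <<'E'
from look import *
for n in('scene','top'):
    c=snap(n,n+'4'); W=world(c); X,Y,Z=np.moveaxis(W,-1,0)
    def sel(x0,x1,y0,y1,z0,z1): return W[(X>x0)&(X<x1)&(Y>y0)&(Y<y1)&(Z>z0)&(Z<z1)]
    for nm,P in (('slab',sel(.53,.64,.035,.085,.036,.045)),('stub',sel(.55,.62,.03,.1,.07,.09)),('knob',sel(.43,.5,-.08,-.02,.1,.116))):
        print(n,nm,len(P),rect(P) if len(P)>5 else '',np.median(P[:,2]) if len(P) else '')
c=dict(np.load('pics/scene4.npz'))
cv2.imwrite('pics/m4.png',cv2.resize(c['img'][130:290,250:410],(560,560),interpolation=cv2.INTER_CUBIC))
E
```

```text
t 8.7667 tcp [583.8  59.7 169.8] F [ 0.2  0.3 -0.3] open 42.6
shift [-107.  -120.9    9.3] turn [ 0.22 -0.02 -0.08] after [-106.8 -121.     9.8]
scene slab 247 ([575.7, 60.1], 90.3, 49.4, 0.2) 0.03959131381610992
scene stub 111 ([584.3, 58.3], 26.8, 23.6, 0.5) 0.0832013582840937
scene knob 64 ([468.5, -53.1], 24.8, 21.1, -17.0) 0.10715757906332213
top slab 35 ([561.6, 68.7], 60.1, 30.1, 44.1) 0.03931242096837617
top stub 0  
top knob 0
```

View pics/m4.png

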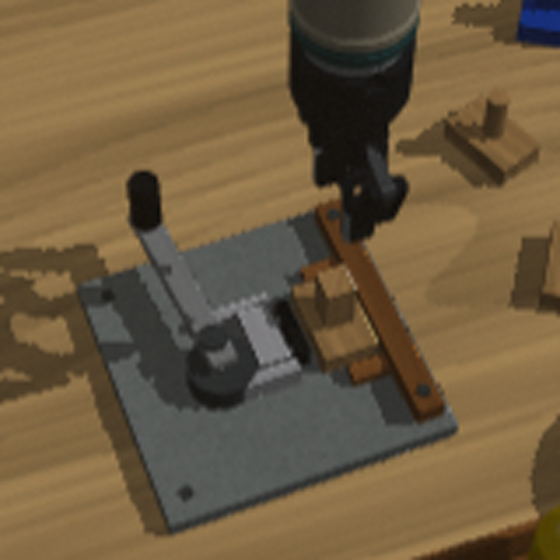

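The foot sits between both end stops, stub up, clear of the pad and the fence (320,320), with its top at z≈40 mm. Now for the knob.

>>> play_rows --rows '[[0,[-27,-30,0],[0,0,0]],[0,[-27,-30,0],[0,0,0]],[0,[-27,-30,0],[0,0,0]],[0,[-26,-31,0],[0,0,0]],[0,[0,0,0],[0,0,0]],[0,[0,0,15],[0,0,0]],[0,[0,0,0],[0,0,0]]]'

```text
time_s: 9.45
tcp_pos: [0.4634, -0.0527, 0.1509]
orientation: [0.694, 0.72, -0.002, -0.002]
ft_force: [-0.6, -0.4, 0.4]
opening: 0.0428
```

```bash
python3 go.py 467 -52 91 2.2
```

```text
t 9.45 tcp [463.4 -52.7 150.9] F [-0.6 -0.4  0.4] open 42.8
shift [ 0.6  3.9 59.9] turn [-0.29 -0.03 -0.15] after [ 0.6  3.6 59.9]
```

>>> play_rows --rows '[[0,[0.5,3.5,0],[0,0,0]],[0,[0,0,15],[0,0,0]],[0,[0,0,15],[0,0,0]],[0,[0,0,15],[0,0,0]],[0,[0,0,14],[0,0,0]],[0,[0,0,0],[0,0,0]]]'

```text
time_s: 9.95
tcp_pos: [0.4682, -0.0505, 0.0922]
orientation: [0.693, 0.721, -0.001, -0.002]
ft_force: [-0.5, 0.0, -0.0]
opening: 0.043
```

>>> play_rows --rows '[[-1,[0,0,0],[0,0,0]],[-1,[0,0,0],[0,0,0]],[-1,[0,0,0],[0,0,0]],[-1,[0,0,0],[0,0,0]],[-1,[0,0,0],[0,0,0]],[-1,[0,0,0],[0,0,0]]]' --squeeze 30

```text
time_s: 10.45
tcp_pos: [0.4678, -0.0517, 0.0945]
orientation: [0.694, 0.72, -0.001, -0.0]
ft_force: [-4.3, -0.0, 3.1]
opening: 0.0222
```

```bash
python3 go.py 467 -52 91 2.2
```

```text
t 10.45 tcp [467.8 -51.7  94.5] F [-4.3 -0.   3.1] open 22.2
shift [-0.3 -0.8  3.5] turn [-0.13  0.05 -0.08] after [-0.3 -0.8  3.5]
```

>>> play_rows --rows '[[-1,[0,-0.5,-3],[0,0,0]],[-1,[-6.7,0.8,0],[0,0,0]],[-1,[-6.7,1.2,0],[0,0,0]],[-1,[-7.1,1.8,0],[0,0,0]],[-1,[-7.1,2.1,0],[0,0,0]],[-1,[-6.8,2.6,0],[0,0,0]],[-1,[-6.7,3,0],[0,0,0]],[-1,[0,0,0],[0,0,0]]]'

```text
time_s: 11.12
tcp_pos: [0.482, -0.0938, 0.096]
orientation: [0.695, 0.719, -0.0, -0.0]
ft_force: [1.0, -0.0, -27.1]
opening: 0.0221
```

```bash
cat > cam.py <<'E'
import numpy as np
from bench import r
s=r.state(); t=np.radians(2.2); d=s['tcp_pos'][:2]*1e3-[586.4,-35.5]
j=[d@[np.cos(t),np.sin(t)],d@[-np.sin(t),np.cos(t)]]
print('jig rel',np.round(j,1),'R',round(np.hypot(*j),1),'a',round(np.degrees(np.arctan2(-j[1],-j[0])),1),'F',s['ft_force'].round(1),'z',s['tcp_pos'][2].round(4),'open',s['opening'].round(4))
E
python3 cam.py
```

```text
Traceback (most recent call last):
  File "cam.py", line 5, in <module>
    print('jig rel',np.round(j,1),'R',round(np.hypot(*j),1),'a',round(np.degrees(np.arctan2(-j[1],-j[0])),1),'F',s['ft_force'].round(1),'z',s['tcp_pos'][2].round(4),'open',s['opening'].round(4))
                                                                                                                                                                            ^^^^^^^^^^^^^^^^^^
AttributeError: 'float' object has no attribute 'round'
```

>>> play_rows --rows '[[-1,[0,0,2.5],[0,0,0]],[-1,[-6.4,3.6,0],[0,0,0]],[-1,[-6.4,3.7,0],[0,0,0]],[-1,[-5.9,4.3,0],[0,0,0]],[-1,[-5.8,4.4,0],[0,0,0]],[-1,[-5.4,5,0],[0,0,0]],[-1,[-5.3,5.1,0],[0,0,0]],[-1,[-4.7,5.6,0],[0,0,0]],[-1,[-4.6,5.7,0],[0,0,0]],[-1,[0,0,0],[0,0,0]]]'

```text
time_s: 11.95
tcp_pos: [0.523, -0.1365, 0.0952]
orientation: [0.694, 0.72, 0.001, 0.002]
ft_force: [-2.2, -2.0, 4.0]
opening: 0.022
```

```bash
sed -i "s/s\['tcp_pos'\]\[2\].round(4)/s['tcp_pos'][2]/;s/s\['opening'\].round(4)/s['opening']/" cam.py; python3 cam.py
```

```text
jig rel [-67.2 -98.5] R 119.3 a 55.7 F [-2.2 -2.   4. ] z 0.09516620866437292 open 0.021964859275858062
```

>>> play_rows --rows '[[-1,[-3,4.6,0],[0,0,0]],[-1,[-3,4.6,0],[0,0,0]],[-1,[-3.3,6.6,0],[0,0,0]],[-1,[-3,6.6,0],[0,0,0]],[-1,[-2.5,6.9,0],[0,0,0]],[-1,[-2.1,6.9,0],[0,0,0]],[-1,[-1.7,7.2,0],[0,0,0]],[-1,[-1.2,7.2,0],[0,0,0]],[-1,[-0.9,8.3,0],[0,0,0]],[-1,[-0.3,8.3,0],[0,0,0]],[-1,[0,0,0],[0,0,0]],[-1,[0,0,0],[0,0,0]]]'

```text
time_s: 12.95
tcp_pos: [0.5902, -0.1545, 0.0952]
orientation: [0.694, 0.72, 0.0, 0.001]
ft_force: [-1.8, -4.5, 5.8]
opening: 0.0222
```

```bash
python3 cam.py
python3 - <<'E'
from look import *
for n in('scene','top'):
    c=snap(n,n+'5'); W=world(c); X,Y,Z=np.moveaxis(W,-1,0)
    def sel(x0,x1,y0,y1,z0,z1): return W[(X>x0)&(X<x1)&(Y>y0)&(Y<y1)&(Z>z0)&(Z<z1)]
    for nm,P in (('stub',sel(.55,.62,.03,.1,.07,.09)),('lever',sel(.56,.62,-.13,-.06,.052,.063)),('slab',sel(.535,.63,.043,.082,.037,.043))):
        print(n,nm,len(P),rect(P) if len(P)>5 else '',np.median(P[:,2]) if len(P) else '')
    cv2.imwrite(f'pics/m5{n}.png',cv2.resize(c['img'][130:290,250:410],(400,400),interpolation=cv2.INTER_CUBIC))
cv2.imwrite('pics/m5.png',np.hstack([cv2.imread('pics/m5scene.png'),cv2.imread('pics/m5top.png')]))
E
python3 cam.py
```

```text
jig rel [  -0.8 -119. ] R 119.0 a 89.6 F [-1.8 -4.5  5.8] z 0.09518121435750498 open 0.022199679390686677
scene stub 108 ([583.2, 61.1], 28.7, 24.3, 0.4) 0.08298700219092897
scene lever 223 ([589.0, -94.8], 69.1, 23.8, -88.3) 0.05704806405688112
scene slab 166 ([584.6, 62.3], 71.3, 38.3, 1.2) 0.039738875911040195
top stub 55 ([581.3, 62.7], 24.0, 23.3, 3.2) 0.08462785042019716
top lever 125 ([586.9, -94.7], 69.8, 22.7, -87.3) 0.058210105960623926
top slab 103 ([581.8, 63.4], 71.4, 36.7, -0.7) 0.0398185684259178
jig rel [  -1.4 -119. ] R 119.1 a 89.3 F [-2.5 -4.6  4.9] z 0.09519937170247075 open 0.021940312482261057
```

View pics/m5.png

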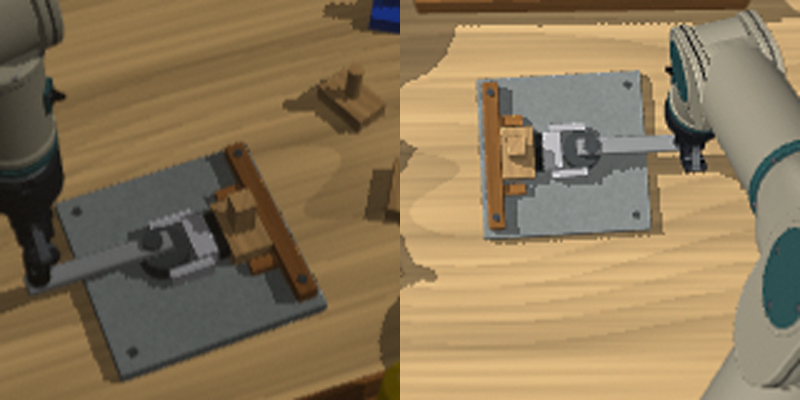

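The pictures show the foot against the fence with the pad on it, and the gripper still on the knob. The lever is square: its bar measures -87.8° in the world, which is 90° in the jig. The stub is at (582.3, 61.9) and the nest at (582.7, 62.5). Handing in.

```bash
python3 -c "
from bench import r
print(r.close_job())"; python3 cam.py
```

```text
the job is handed in; nothing more can be done
None
the job is handed in; nothing more can be done
```

The square-stub foot is clamped in the nest, and I handed the job in at about 13 s on the robot's clock with the gripper still holding the knob. `r.close_job()` gives no verdict, so the readings below, taken just before handing in, are my last checks.

- **Foot:** It lies flat with its stub centre within about 1 mm of the nest point and its top at 40 mm. The two cameras put its yaw anywhere from -0.7° to 3.2°, against about 2.2° for the jig. It was released before the lever was thrown.
- **Lever:** It stands at 89.3–89.6° by the gripper position and about 90° by camera. The fingers were closed on the knob at 22 mm, with about 5 N in any one direction at the wrist.
- **Pad force:** I could not measure it. I infer it from the lever being at highest lift and from the foot having moved about 3 mm to within 1 mm of home.
- **What disagreed:** The two cameras differed by 2–3 mm, so I averaged them. The wrist also briefly showed 27 N vertically while I swung the lever, because I had raised the grip 3 mm. I lowered it again, and both the 40 N and 120 N limits were kept.
- **Other objects:** I touched none of them knowingly, but I did not re-measure their positions at the end.

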